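Move the length stop to the disc keeper and bolt it

ROBOT

A 6-joint arm with a two-finger parallel gripper is mounted at the origin on the work surface. World frame = base frame: x ahead of the robot, y to its left, z up, the work surface at z = 0. Lengths are in m, angles in rad, forces in N, time in s.
With the tool pointing down it reaches from about 0.3 to 0.775 m from the base axis. Payload 14.6 kg.
Tool frame: the origin (TCP) lies on the centre line of the jaws, within the pads' length; the fingertips stand ahead of it and the grasp point (between the pads) lies 6 mm ahead of it (robot.nose_length is the z of the fingertips in the tool frame, in m); z points along the fingers, y is the line along which they close (so a half turn about z gives the same grasp; the last joint's range is limited). The gripper opens to 94 mm and grips with 3 to 60 N. Pads are 16 mm wide; open, the fingers measure 119 mm over their backs; the gripper's body (75 mm by 177 mm) begins 78 mm behind the grasp point.
Start: joints at [-1.353, 0.3, 1.521, -0, 1.321, -0.067], TCP at [0.155, -0.528, 0.23] pointing down, gripper open.
Joint ranges: [-3.03, 3.03], [-0.79, 2.21], [0.23, 2.52], [-1.04, 4.18], [0, 3.07], [-2.55, 2.55]. Speed limits (rad/s): [2.22, 2.22, 2.57, 3.14, 3.14, 3.14].

INTERFACE

Orientations are given as a 3x3 rotation matrix whose columns are the frame's x, y, z axes.
In Python, from rig import telemetry, eyes, robot gives the robot as it stands.
- The arm moves only by the tool step_arm, never from a script. Its argument "commands" is a list of rows, each a list of 3 entries, a list of its own where there are three numbers: the opening, from 0 (shut) to 1 (fully open), then the shift along the tool's x, y, z in m, then the turn about the tool's z in degrees. A call has exactly 5 rows; each row shifts and turns the commanded pose from where the row before left it, along the tool's axes as they then stand; what a row does not reach is not made up. A row lasts 1/12 s, in which the tool goes at most 41.7 mm and 7.16 degrees, less where a joint would pass 70% of its speed; a pose out of reach is approached as far as the arm can. A call with a gripper value outside its range is refused whole. The fingers move at their own pace and stop on an object; "squeeze" is the grip in N (left out, the last holds). Time passes only in rows, so rows that do not move let the fingers close, or fill a call up. It gives the time, the measured TCP pose, the force, the opening and the grip force at its end, in the units of the state.
- telemetry.sense(): the state, without advancing time (a new reading comes with each control period).
- eyes.camera(name): name is "side" or "top" or "wrist"; returns the picture (420x560x3 uint8, blue, green, red); there is no depth.
- eyes.camera_params(name): a dict with "K" (3x3 intrinsics, pixels), "R" (3x3) and "t" (3): a world point X has camera coordinates R X + t; the wrist camera has in their place "hand_eye" (4x4, takes a point from camera to tool coordinates, whose origin is the TCP and whose axes are the flange's). Camera axes: x right, y down, z forward; pixel columns grow to the right and rows downward; lengths in m; the calibration is good to about 2 mm. A picture is of the moment at which its call begins: read the wrist's pose just before it. camera_params takes no time and is no camera call.
- robot.hand_in(): hands the job in; it is judged then, once.
The state is a dict: "time_s": time; "qpos": joint angles; "dq": joint speeds; "joint_efforts": joint torques, N m; "tool_pos": TCP position; "tcp_rot": TCP orientation; "ft_force": force on the tool from outside, world axes, zero at the start; "moment": the same for the moment, N m; "opening": opening from 0.0 (shut) to 1.0 (fully open); "gripper_force": force on a finger pad.
Only numpy, scipy, OpenCV 4.12 (cv2) and the standard library are available. Lean on these libraries where they do the work, as an engineer would, in place of code of your own. Each camera call takes 0.05 s, during which the arm holds its last target. There are 200 camera calls.

TASK

The length stop on the cutting rail is bolted into the middle keeper. Draw its bolt, slide the stop along the rail to the keeper that has the tall disc-topped post standing behind it, and shoot the bolt fully home in that keeper. Leave the tape roll, the sheet weight, the scissors and the ink jar beside the rail where they are.

Things in the scene. Friction and masses are not known exactly. Their poses are not given: they have to be found in the camera images.
- rail: Dark steel base plate fixed to the bench, 175 (x) by 400 (y) by 8 mm, carrying a steel rail 44 mm wide along its y, rail top at z 22 mm. Origin: at bench level (z 0) under the rail's middle; the plate spans x -65 to +110 mm. x points across the rail towards the keepers, y along the rail, z up; x, y, z offsets elsewhere are in this frame.
- stop (a joint): Slide of the stop along the rail, m: 0 at the middle keeper, grows towards the rail's +y, range -0.14 to 0.14. About 3 N of friction; it stays where it is left.
- stop_top (a point): On the stop, centre of its block's top face (z 44 mm). Block: aluminium, 80 (x) by 76 (y) mm, z 22 to 44 mm. An arm 30 mm wide runs from it to an aluminium face plate, 60 mm wide, at x -95 mm, all below z 41 mm. Two steel straps on the block guide the bolt: 10 mm (x) by 26 mm (y), centred 34 mm before and behind this point, tops at z 62 mm.
- bolt (a joint): Slide of the bolt along +x on the stop, m: 0 fully drawn, 0.036 fully home (hard ends at both). About 2 N of friction; it stays where it is left. Round steel bar, 12 mm diameter, round nose, axis at z 52 mm. Below about 0.008 it is clear of every keeper and the stop can slide.
- knob_top (a point): Centre of the top (z 98 mm) of the bolt's knob, an upright black post 14 to 16 mm in diameter between the two straps, free to be pushed or hooked between z 64 and 98 mm. It is 18 mm to the -x side of the stop's centre when the bolt is drawn, 18 mm to the +x side when home.
- bolt_nose (a point): Front end of the bolt, on its axis (z 52 mm), 63 mm to the +x side of the knob; when drawn it is 10 mm short of the keepers.
- keeper_disc: The keeper to bolt into: a steel post 12 mm thick, capped by a level disc of 36 mm diameter, top at z 106 mm, stands 30 mm behind it (+x). Keepers are open-topped steel forks: two prongs, 16 (x) by 12 (y) mm, tops at z 62 mm, 16 mm gap. Origin: midway between the prongs at z 8 mm, rail x 63 mm; axes as the rail's. It is any one of four, about 60 or 120 mm either side of the middle one.
- keeper_home: The middle keeper, without a disc, that holds the bolt at the start. Same fork and origin as keeper_disc.
- tape_roll: Bystander: cardboard tape roll lying flat, 72 mm across, 24 mm high; origin at the centre of its underside. It lies on the robot's side of the rail.
- film_weight: Bystander: steel sheet weight, 44 mm across, 40 mm high, with a knob; origin at the centre of its underside. On the robot's side of the rail.
- scissors: Bystander: scissors lying flat, about 160 mm long, 10 mm high; origin near the pivot on the bench, x towards the blade tips. On the robot's side of the rail.
- ink_jar: Bystander: white jar with a black cap, 56 mm across, 65 mm high; origin at the centre of its underside. It stands beyond the row of keepers.

How it is judged:
By the outcome, as a careful person would: the job done as asked, in the order asked, and still so for the second after the job is handed in, with the robot touching nothing.
It also fails if it takes over 64 s, if anything falls off the work surface, if the arm or the gripper's body presses on something with over 40 N, if the wrist force passes 120 N, or if a joint passes its speed limit or range.

## Working session

There is one attempt and no reset: what is moved stays moved. The work goes in short steps, Python scripts to look and compute and a tool call to move; the robot and the scene stay as the last step left them, time stands still between calls to the robot, and variables do not carry over. Pictures are saved under pics/ and viewed, at most 10 in all, crops included, and the job is handed in when it is done.

Besides the shell and the picture viewer there is one more tool, called after ">>>" as a command line: name --argument value ..., lists and objects as JSON in quotes. step_arm: Moves the arm, as the interface text tells. Its arguments: {"type":"object","properties":{"commands":{"type":"array","items":{"type":"array"}},"squeeze":{"type":"number"}},"required":["commands"]}

```bash
ls; mkdir -p pics
python3 - <<'E'
from rig import telemetry, eyes, robot
import cv2,numpy as np
np.set_printoptions(precision=4,suppress=True)
s=telemetry.sense();print(s['time_s'],s['tool_pos'],s['tcp_rot'],robot.nose_length)
for n in('top','side'):
    cv2.imwrite(f'pics/{n}0.png',eyes.camera(n));print(n,eyes.camera_params(n))
print(eyes.camera_params('wrist'))
E
```

```text
pics
0.0 [ 0.1545 -0.5276  0.2299] [[ 0.9597  0.2809 -0.0003]
 [ 0.2809 -0.9597  0.0012]
 [ 0.0001 -0.0012 -1.    ]] 0.025
top {'K': array([[443.4456,   0.    , 275.2244],
       [  0.    , 443.4456, 216.435 ],
       [  0.    ,   0.    ,   1.    ]]), 'R': array([[-0.0249, -0.9996, -0.0142],
       [-0.9832,  0.0271, -0.1803],
       [ 0.1806,  0.0095, -0.9835]]), 't': array([0.0317, 0.5555, 0.8466])}
side {'K': array([[480.9083,   0.    , 280.7405],
       [  0.    , 480.9083, 214.5669],
       [  0.    ,   0.    ,   1.    ]]), 'R': array([[-0.9141, -0.4054, -0.0032],
       [-0.1982,  0.4539, -0.8687],
       [ 0.3536, -0.7935, -0.4953]]), 't': array([0.5132, 0.2018, 0.7299])}
{'K': array([[309.2173,   0.    , 283.5097],
       [  0.    , 309.2173, 207.3997],
       [  0.    ,   0.    ,   1.    ]]), 'hand_eye': array([[ 0.0002, -0.9703, -0.242 ,  0.0707],
       [ 1.    ,  0.0004, -0.0007,  0.0006],
       [ 0.0008, -0.242 ,  0.9703, -0.1533],
       [ 0.    ,  0.    ,  0.    ,  1.    ]])}
```

View pics/top0.png

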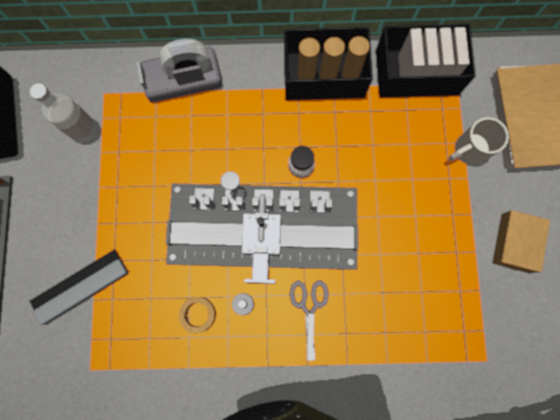

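View pics/side0.png

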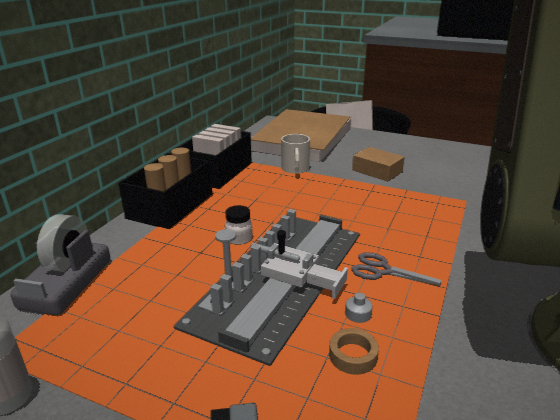

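The top view shows the keepers at columns 203, 233, 262, 290 and 321 (row ~200). The disc at (230,180) stands behind the keeper at column 233, the +y neighbour. The knob is near (261,222), and the jar, tape, weight and scissors are clear of the stop's path. The side view agrees: the disc post is behind the second keeper on the near (left) side.

```bash
cat > h.py <<'E'
import numpy as np,cv2
from rig import eyes,telemetry
np.set_printoptions(precision=4,suppress=True)
P={n:eyes.camera_params(n) for n in('top','side')}
def ray(n,uv,z):
    p=P[n];d=p['R'].T@np.linalg.solve(p['K'],[uv[0],uv[1],1]);c=-p['R'].T@p['t']
    return c+d*(z-c[2])/d[2]
def proj(n,X):
    p=P[n];q=p['K']@(p['R']@np.asarray(X)+p['t']);return q[:2]/q[2]
E
python3 - <<'E'
from h import *
im=cv2.imread('pics/top0.png')
hsv=cv2.cvtColor(im,cv2.COLOR_BGR2HSV)
# non-orange inside the mat region
m=((hsv[...,1]<120)).astype(np.uint8)*255
r=np.zeros_like(m);r[165:292,150:375]=m[165:292,150:375]
r=cv2.morphologyEx(r,cv2.MORPH_OPEN,np.ones((5,5)))
c=max(cv2.findContours(r,0,2)[0],key=cv2.contourArea)
dark=((im.max(2)<90)&(hsv[...,1]<120)).astype(np.uint8)*255
q=np.zeros_like(dark);q[180:275,160:365]=dark[180:275,160:365]
q=cv2.morphologyEx(q,cv2.MORPH_CLOSE,np.ones((25,25)))
c=max(cv2.findContours(q,0,2)[0],key=cv2.contourArea)
bx=cv2.boxPoints(cv2.minAreaRect(c));print(bx)
W=np.array([ray('top',b,.008) for b in bx]);print(W,[np.linalg.norm(W[i]-W[i-1]) for i in range(4)])
cv2.imwrite('pics/crop0.png',cv2.resize(im[165:290,160:365],None,fx=3.9,fy=3.9,interpolation=2))
s=cv2.imread('pics/side0.png');cv2.imwrite('pics/crops0.png',cv2.resize(s[200:360,175:365],None,fx=3.7,fy=3.7,interpolation=2))
E
```

```text
[[190.9821 209.2566]
 [198.8399 176.3965]
 [331.     208.    ]
 [323.1421 240.8601]]
[[ 0.5845  0.1969  0.008 ]
 [ 0.6566  0.1805  0.008 ]
 [ 0.5789 -0.1014  0.008 ]
 [ 0.5092 -0.0816  0.008 ]] [np.float64(0.28848929515730504), np.float64(0.07387327169127256), np.float64(0.29239587640346615), np.float64(0.07253158464254349)]
```

View pics/crop0.png

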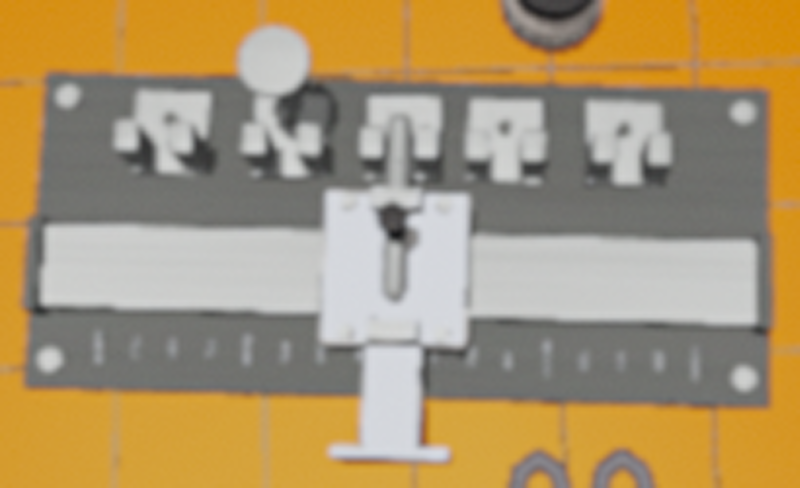

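View pics/crops0.png

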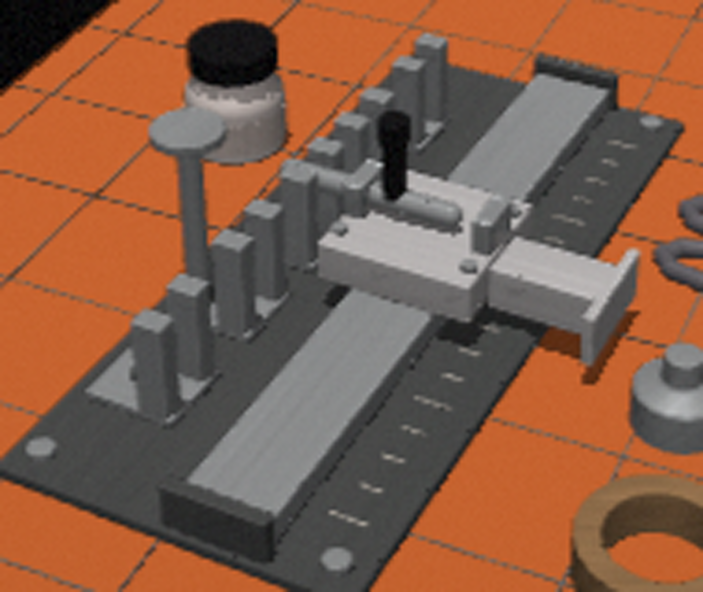

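In the top crop the plate corners are sharp at (48,73), (770,90), (27,385) and (768,405). The knob top is near (392,218), the disc at (274,60) and the target prong tops at (259,137) and (301,137). The side crop shows the knob top at (395,118) and the disc at (187,132).

Run:
```python
from h import *
t=lambda a:np.array(a)/3.9+[160,165]
s=lambda a:np.array(a)/3.7+[175,200]
C=[ray('top',t(a),.008) for a in((48,73),(770,90),(768,405),(27,385))]
print(np.array(C)[:,:2],[np.linalg.norm(C[i]-C[i-1]) for i in range(4)])
ex=(C[0]+C[1]-C[2]-C[3]);ex/=np.linalg.norm(ex);ey=C[0]+C[3]-C[1]-C[2];ey/=np.linalg.norm(ey)
print('yaw',np.degrees(np.arctan2(ex[1],ex[0])),np.degrees(np.arctan2(-ey[0],ey[1])))
mid=sum(C)/4;O=mid-.0225*ex;print('O',O)
def show(n,p):print(n,p,'rail',[(p-O)@ex,(p-O)@ey])
show('knobT',ray('top',t((392,216)),.098));show('knobS',ray('side',s((395,118)),.098))
show('discT',ray('top',t((274,60)),.106));show('discS',ray('side',s((187,131)),.106))
for a in((127,135),(178,135),(259,137),(308,137),(370,138),(433,138),(477,142),(534,142),(599,146),(659,147)):show('prong',ray('top',t(a),.062))
show('stop',ray('top',t((397,268)),.044))
```

```text
[[ 0.6419  0.2378]
 [ 0.6208 -0.16  ]
 [ 0.449  -0.1489]
 [ 0.4699  0.2461]] [np.float64(0.17219402643245132), np.float64(0.39829424534724317), np.float64(0.1721999456524367), np.float64(0.3955500474106897)]
yaw -3.234654025701864 -3.025124888576276
O [0.5229 0.045  0.008 ]
knobT [0.5406 0.045  0.098 ] rail [np.float64(0.017601772936529536), np.float64(0.0008877365021793451)]
knobS [0.5392 0.0449 0.098 ] rail [np.float64(0.016267389888806504), np.float64(0.0007103694342728818)]
discT [0.619  0.1015 0.106 ] rail [np.float64(0.09276768146450023), np.float64(0.06147690548896234)]
discS [0.6164 0.1051 0.106 ] rail [np.float64(0.08993734218960568), np.float64(0.06486070688506301)]
prong [0.5932 0.1829 0.062 ] rail [np.float64(0.0623308227409724), np.float64(0.1413286799734347)]
prong [0.5924 0.1564 0.062 ] rail [np.float64(0.06308008756981323), np.float64(0.11489461384032329)]
prong [0.5902 0.1145 0.062 ] rail [np.float64(0.06321223463047826), np.float64(0.07290741570571792)]
prong [0.5895 0.0892 0.062 ] rail [np.float64(0.06393080844061966), np.float64(0.047571563511950195)]
prong [0.588  0.0571 0.062 ] rail [np.float64(0.06431139540626984), np.float64(0.015524885796255234)]
prong [0.5871 0.0246 0.062 ] rail [np.float64(0.06523362024495959), np.float64(-0.0169815088415006)]
prong [0.5844 0.002  0.062 ] rail [np.float64(0.0637683829213035), np.float64(-0.03971660224681055)]
prong [ 0.5836 -0.0273  0.062 ] rail [np.float64(0.06460197220850801), np.float64(-0.06906309599370043)]
prong [ 0.5805 -0.0607  0.062 ] rail [np.float64(0.06344603106534494), np.float64(-0.1025198912235806)]
prong [ 0.5791 -0.0915  0.062 ] rail [np.float64(0.06379642539192705), np.float64(-0.13333682790933485)]
stop [0.5226 0.0453 0.044 ] rail [np.float64(-0.0003937738958985468), np.float64(0.00021260645961645596)]
```

>>> step_arm --commands '[[1,[0,0,0],6.5],[1,[0,0,0],6.5],[1,[0,0,0],6.4],[1,[0.02,-0.034,0],0],[1,[0.02,-0.034,0],0]]'

```text
time_s: 0.52
tool_pos: [0.1978, -0.4615, 0.2295]
tcp_rot: [[0.998, -0.057, -0.0], [-0.057, -0.998, 0.001], [-0.001, -0.001, -1.0]]
ft_force: [0.4, 0.6, -0.8]
opening: 1.002
gripper_force: 0.0
```

>>> step_arm --commands '[[1,[0.02,-0.034,0],0],[1,[0.02,-0.034,0],0],[1,[0.02,-0.034,0],0],[1,[0.02,-0.034,0],0],[1,[0.02,-0.034,0],0]]'

```text
time_s: 0.93
tool_pos: [0.3076, -0.2959, 0.2304]
tcp_rot: [[0.999, -0.054, -0.0], [-0.054, -0.999, 0.0], [-0.0, -0.0, -1.0]]
ft_force: [0.3, -1.1, 0.3]
opening: 0.999
gripper_force: 0.0
```

>>> step_arm --commands '[[1,[0.02,-0.034,0],0],[1,[0.02,-0.034,0],0],[1,[0.02,-0.034,0],0],[1,[0.02,-0.034,0],0],[1,[0.02,-0.034,0],0]]'

```text
time_s: 1.35
tool_pos: [0.4167, -0.1314, 0.2305]
tcp_rot: [[0.999, -0.054, 0.0], [-0.054, -0.999, -0.0], [0.0, 0.0, -1.0]]
ft_force: [0.5, -0.4, -0.1]
opening: 1.0
gripper_force: 0.0
```

>>> step_arm --commands '[[1,[0.02,-0.034,0],0],[1,[0.02,-0.034,0],0],[1,[0.02,-0.034,0],0],[1,[0.02,-0.034,0],0],[1,[0,0,0],0]]'

```text
time_s: 1.77
tool_pos: [0.5052, 0.0028, 0.2298]
tcp_rot: [[0.999, -0.05, -0.0], [-0.05, -0.999, 0.001], [-0.0, -0.001, -1.0]]
ft_force: [0.1, -0.8, -0.6]
opening: 1.001
gripper_force: 0.0
```

Run:
```python
from h import *
import json
s=telemetry.sense();im=eyes.camera('wrist');cv2.imwrite('pics/w1.png',im)
np.savez('w1.npz',p=s['tool_pos'],R=s['tcp_rot']);print(s['tool_pos'])
```

```text
[0.5052 0.0028 0.2298]
```

View pics/w1.png

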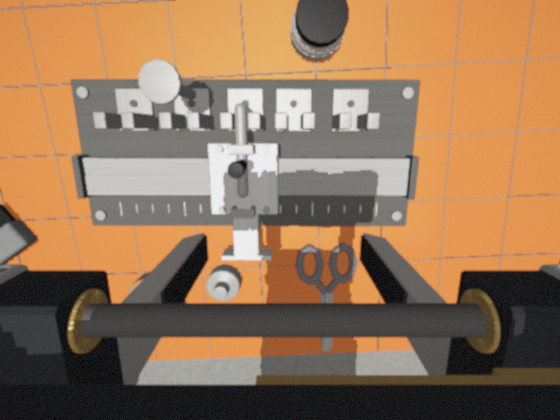

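The wrist view shows the knob top at about (237,169), the disc at (159,81) and the prong tops near row 121.

```bash
cat >> h.py <<'E'
W=eyes.camera_params('wrist')
O=np.array([.5229,.045,0]);a=np.radians(-3.1);ex=np.array([np.cos(a),np.sin(a),0]);ey=np.array([-np.sin(a),np.cos(a),0])
def wray(uv,z,p,R):
    H=W['hand_eye'];d=R@H[:3,:3]@np.linalg.solve(W['K'],[uv[0],uv[1],1]);c=p+R@H[:3,3]
    return c+d*(z-c[2])/d[2]
def rail(p):return np.array([(p-O)@ex,(p-O)@ey])*1000
E
python3 - <<'E'
from h import *
d=np.load('w1.npz');p,R=d['p'],d['R'];im=cv2.imread('pics/w1.png')
for n,uv,z in(('knob',(237,169),.098),('disc',(159,81),.106),('scr',(82,93),.01),('scr',(408,93),.01),('scr',(100,215),.01),('scr',(397,215),.01),('stopL',(209,175),.044),('stopR',(278,175),.044)):
    X=wray(uv,z,p,R);print(n,X,rail(X))
g=cv2.cvtColor(im,cv2.COLOR_BGR2GRAY);print(g[121,85:390])
m=(g[112:130,80:390]>140).astype(np.uint8)
b=g[117:126,80:390].mean(0)>150
e=np.flatnonzero(np.diff(b.astype(int)))+80.5
for i in range(0,len(e)-1,2):print(e[i],e[i+1],[rail(wray((x,121),.062,p,R)) for x in(e[i],e[i+1])])
cv2.imwrite('pics/w1c.png',cv2.resize(im[60:190,70:280],None,fx=3.8,fy=3.8,interpolation=2))
E
```

```text
knob [0.5434 0.0438 0.098 ] [20.5406 -0.0736]
disc [0.6211 0.1016 0.106 ] [94.9932 61.7944]
scr [0.6283 0.2267 0.01  ] [ 95.4641 187.1825]
scr [ 0.6099 -0.1441  0.01  ] [  97.1428 -184.0903]
scr [0.4843 0.2341 0.01  ] [-48.735  186.7554]
scr [ 0.4661 -0.1373  0.01  ] [ -46.8174 -185.072 ]
stopL [0.5322 0.0837 0.044 ] [ 7.1429 39.1802]
stopR [0.5284 0.0078 0.044 ] [  7.5181 -36.8599]
[119 117 119 118 121 119 121 120 137 167 190 196 198 197 199 202 200 204
 202 184 150 100  72  69  68  67  68  65  71  71  65  74  71  68  68  72
 127 175 194 199 200 202 205 205 208 211 208 185 144  94  72  70  70  69
  69  69  68  68  72  67  70  67  69  71  71  70  68  70  71  67  71  66
  65 101 153 192 206 210 211 215 215 217 219 223 216 190 136  81  67  67
  71  75  74  71  68  70  71  68  70  74  90 118 165 201 214 217 220 222
 223 224 227 229 222 189 128  80  71  71  65  69  72  66  72  68  74  74
  70  70  84 110 117 119 118 116 135 171 210 224 226 230 230 230 230 232
 234 226 193 133  77 105 151 173 186 201 217 221 208 187 174 152 134 118
 143 186 221 232 232 233 233 232 232 232 232 222 190 123 
[... 591 characters left out ...]
)]
121.5 132.5 [array([ 63.6109, 119.5348]), array([ 63.6623, 108.5116])]
158.5 170.5 [array([63.7836, 82.4615]), array([63.8396, 70.4407])]
186.5 198.5 [array([63.9142, 54.4154]), array([63.9702, 42.3981])]
219.5 231.5 [array([64.0681, 21.3714]), array([64.124 ,  9.3581])]
234.5 244.5 [array([64.138 ,  6.3551]), array([64.1846, -3.6545])]
247.5 259.5 [array([64.1986, -6.6572]), array([ 64.2545, -18.667 ])]
274.5 300.5 [array([ 64.3244, -33.6771]), array([ 64.4456, -59.6893])]
302.5 314.5 [array([ 64.4549, -61.6899]), array([ 64.5108, -73.6929])]
339.5 356.5 [array([ 64.6272, -98.6944]), array([  64.7064, -115.6918])]
367.5 378.5 [array([  64.7576, -126.6885]), array([  64.8088, -137.684 ])]
```

View pics/w1c.png

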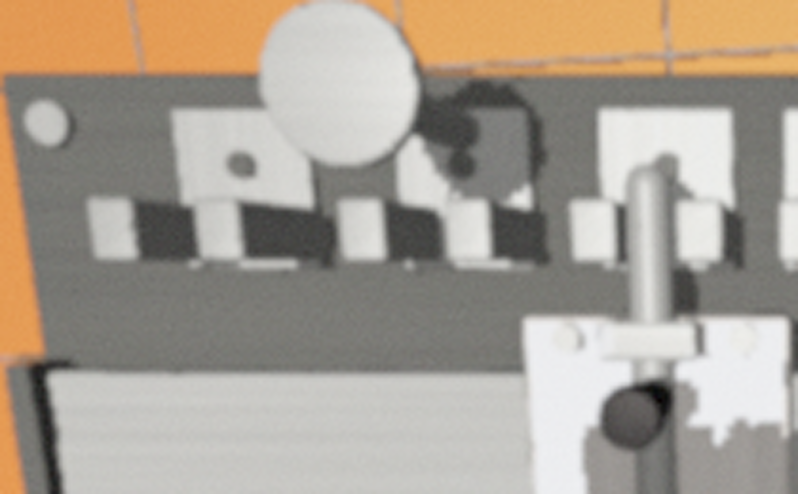

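The prong widths (12.0 mm) and gap (16.0 mm) match the given sizes. The target gap lies 61 mm from the home one. I'll move over the knob and descend, leaving the fingertips at about z 69 mm.

>>> step_arm --commands '[[1,[0.017,-0.0218,0],0],[1,[0.0172,-0.0217,0],0],[1,[0,0,0.034],0],[1,[0,0,0.034],0],[1,[0,0,0.02],0]]'

```text
time_s: 2.23
tool_pos: [0.5383, 0.0391, 0.1391]
tcp_rot: [[0.999, -0.054, -0.004], [-0.054, -0.999, -0.0], [-0.004, 0.0, -1.0]]
ft_force: [0.0, 1.1, -0.9]
opening: 0.999
gripper_force: 0.0
```

>>> step_arm --commands '[[1,[0,0,0.02],0],[1,[0,0,0.02],0],[1,[0,0,0.008],0],[1,[0,0,0],0],[1,[0,0,0],0]]'

```text
time_s: 2.65
tool_pos: [0.5399, 0.0393, 0.095]
tcp_rot: [[0.999, -0.054, 0.0], [-0.054, -0.999, -0.0], [0.0, 0.0, -1.0]]
ft_force: [0.1, -0.4, 0.4]
opening: 0.999
gripper_force: 0.0
```

>>> step_arm --commands '[[1,[0.001,-0.005,0],0],[0.5,[0,0,0],0],[0.3,[0,0,0],0],[0.2,[0,0,0],0],[0.15,[0,0,0],0]]' --squeeze 20

```text
time_s: 3.07
tool_pos: [0.5412, 0.0447, 0.0948]
tcp_rot: [[0.999, -0.054, 0.001], [-0.054, -0.999, -0.0], [0.001, -0.0, -1.0]]
ft_force: [0.3, 0.3, -0.1]
opening: 0.754
gripper_force: 0.0
```

>>> step_arm --commands '[[0,[0,0,0],0],[0,[0,0,0],0],[0,[0,0,0],0],[0,[0,0,0],0],[0,[0,0,0],0]]'

```text
time_s: 3.48
tool_pos: [0.5411, 0.0447, 0.0944]
tcp_rot: [[0.999, -0.054, -0.0], [-0.054, -0.999, -0.0], [-0.0, 0.0, -1.0]]
ft_force: [0.2, -0.5, -0.5]
opening: 0.402
gripper_force: 0.0
```

>>> step_arm --commands '[[0,[0,0,0],0],[0,[0,0,0],0],[0,[0,0,0],0],[0,[0,0,0],0],[0,[0,0,0],0]]'

```text
time_s: 3.9
tool_pos: [0.5411, 0.0448, 0.0944]
tcp_rot: [[0.999, -0.054, 0.0], [-0.054, -0.999, 0.0], [0.0, -0.0, -1.0]]
ft_force: [0.8, 0.5, -0.6]
opening: 0.142
gripper_force: 20.0
```

>>> step_arm --commands '[[0,[-0.007,0,0],0],[0,[-0.007,0,0],0],[0,[-0.007,0,0],0],[0,[-0.007,0,0],0],[0,[-0.006,0,0],0]]'

```text
time_s: 4.32
tool_pos: [0.5062, 0.0466, 0.0944]
tcp_rot: [[0.999, -0.054, -0.0], [-0.054, -0.999, -0.0], [-0.0, 0.0, -1.0]]
ft_force: [3.5, 1.3, -2.6]
opening: 0.143
gripper_force: 20.0
```

>>> step_arm --commands '[[0,[0,0,0],0],[0,[0,0,0],0],[0,[0,0,0],0],[0,[0,0,0],0],[0,[0,0,0],0]]'

```text
time_s: 4.73
tool_pos: [0.5072, 0.0465, 0.0944]
tcp_rot: [[0.999, -0.054, -0.0], [-0.054, -0.999, 0.0], [-0.0, -0.0, -1.0]]
ft_force: [-2.3, 0.4, 1.8]
opening: 0.144
gripper_force: 20.0
```

>>> step_arm --commands '[[0,[0,-0.006,0],0],[0,[0,-0.006,0],0],[0,[0,-0.006,0],0],[0,[0,-0.006,0],0],[0,[0,-0.006,0],0]]'

```text
time_s: 5.15
tool_pos: [0.5088, 0.0772, 0.0944]
tcp_rot: [[0.999, -0.054, 0.0], [-0.054, -0.999, -0.0], [0.0, 0.0, -1.0]]
ft_force: [-2.1, -3.6, 0.6]
opening: 0.144
gripper_force: 20.0
```

>>> step_arm --commands '[[0,[0,-0.008,0],0],[0,[0,-0.008,0],0],[0,[0,-0.008,0],0],[0,[0,-0.006,0],0],[0,[0,0,0],0]]'

```text
time_s: 5.57
tool_pos: [0.5104, 0.108, 0.0944]
tcp_rot: [[0.999, -0.053, 0.0], [-0.053, -0.999, 0.001], [0.0, -0.001, -1.0]]
ft_force: [-0.6, 2.2, -0.8]
opening: 0.138
gripper_force: 20.0
```

Run:
```python
from h import *
s=telemetry.sense();im=eyes.camera('wrist');cv2.imwrite('pics/w2.png',im)
np.savez('w2.npz',p=s['tool_pos'],R=s['tcp_rot']);print(s['tool_pos'],rail(s['tool_pos']),s['ft_force'])
```

```text
[0.5104 0.108  0.0944] [-15.9265  62.2584] [-0.6278  2.2053 -0.7827]
```

View pics/w2.png

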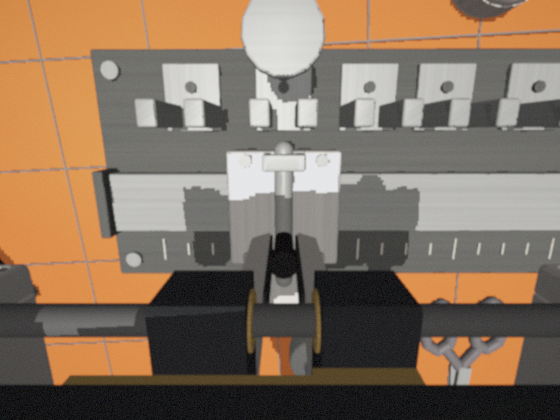

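The bolt nose at (284,148) is centred on the gap between the prongs at columns 260 and 308, with the disc post directly behind at (283,30). Now I'll shoot the bolt.

>>> step_arm --commands '[[0,[0.006,0,0],0],[0,[0.006,0,0],0],[0,[0.006,0,0],0],[0,[0.006,0,0],0],[0,[0.006,0,0],0]]'

```text
time_s: 6.03
tool_pos: [0.5411, 0.1047, 0.0944]
tcp_rot: [[0.999, -0.054, 0.0], [-0.054, -0.999, 0.0], [0.0, -0.0, -1.0]]
ft_force: [-2.6, 2.5, 0.3]
opening: 0.147
gripper_force: 20.0
```

>>> step_arm --commands '[[0,[0.002,0,0],0],[0,[0.001,0,0],0],[0,[0.001,0,0],0],[0,[0,0,0],0],[0,[0,0,0],0]]'

```text
time_s: 6.45
tool_pos: [0.5444, 0.1045, 0.0945]
tcp_rot: [[0.999, -0.054, 0.001], [-0.054, -0.999, -0.0], [0.001, 0.0, -1.0]]
ft_force: [0.1, 1.6, -1.6]
opening: 0.141
gripper_force: 20.0
```

>>> step_arm --commands '[[0,[0.001,0,0],0],[0,[0.001,0,0],0],[0,[0,0,0],0],[0,[0,0,0],0],[0,[0,0,0],0]]'

```text
time_s: 6.87
tool_pos: [0.545, 0.1045, 0.0944]
tcp_rot: [[0.999, -0.054, -0.003], [-0.054, -0.999, -0.0], [-0.003, 0.0, -1.0]]
ft_force: [-12.3, 1.0, 7.5]
opening: 0.145
gripper_force: 20.0
```

A 12 N resistance at rail x ≈ +18 mm means the bolt is on its hard home end. I'll release and lift.

>>> step_arm --commands '[[0.3,[0,0,0],0],[0.5,[0,0,0],0],[0.5,[0,0,0],0],[0.5,[0,0,0],0],[0.5,[0,0,0],0]]'

```text
time_s: 7.28
tool_pos: [0.5464, 0.1044, 0.0945]
tcp_rot: [[0.999, -0.054, 0.0], [-0.054, -0.999, -0.0], [0.0, 0.0, -1.0]]
ft_force: [0.4, 0.4, -0.5]
opening: 0.463
gripper_force: 0.0
```

>>> step_arm --commands '[[0.5,[0,0,-0.01],0],[0.5,[0,0,-0.02],0],[0.5,[0,0,-0.03],0],[0.5,[0,0,-0.03],0],[0.5,[0,0,-0.03],0]]'

```text
time_s: 7.7
tool_pos: [0.5461, 0.1045, 0.2166]
tcp_rot: [[0.999, -0.054, 0.0], [-0.054, -0.999, 0.0], [0.0, -0.0, -1.0]]
ft_force: [0.1, -0.0, 0.4]
opening: 0.502
gripper_force: 0.0
```

>>> step_arm --commands '[[0.5,[-0.03,0,0],0],[0.5,[-0.03,0,0],0],[0.5,[0,0,0],0],[0.5,[0,0,0],0],[0.5,[0,0,0],0]]'

```text
time_s: 8.12
tool_pos: [0.487, 0.1078, 0.2153]
tcp_rot: [[0.999, -0.054, 0.001], [-0.054, -0.999, 0.0], [0.001, -0.0, -1.0]]
ft_force: [1.0, -0.3, -0.1]
opening: 0.497
gripper_force: 0.0
```

Run:
```python
from h import *
s=telemetry.sense();im=eyes.camera('wrist')
p,R=s['tool_pos'],s['tcp_rot'];np.savez('w3.npz',p=p,R=R)
H=W['hand_eye']
def wproj(X):
    q=W['K']@(H[:3,:3].T@(R.T@(X-p)-H[:3,3]));return q[:2]/q[2]
for n,(x,y,z) in dict(knob=(.018,.0605,.098),nose=(.081,.0605,.052)).items():print(n,wproj(O+x*ex+y*ey+[0,0,z]))
c=wproj(O+.04*ex+.06*ey+[0,0,.06]).astype(int);print(c)
y0,x0=max(c[1]-75,0),max(c[0]-100,0)
print(x0,y0);cv2.imwrite('pics/w3.png',cv2.resize(im[y0:y0+150,x0:x0+200],None,fx=4,fy=4,interpolation=2))
```

```text
knob [283.6978 146.6673]
nose [283.7653  77.1173]
[284 121]
184 46
```

View pics/w3.png

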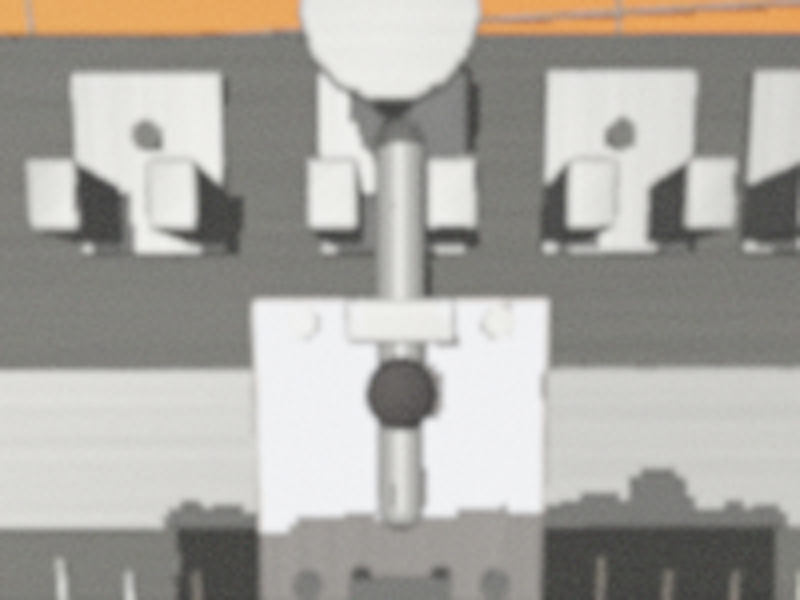

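The bolt lies between the prongs in front of the disc. Its nose is at row 77 (fully home predicts 77) and the knob at row 144 (predicted 147), and the gripper is clear.

```bash
python3 -c "
from rig import robot
print(robot.hand_in())"
```

```text
the job is handed in; nothing more can be done
None
```

The stop is now bolted fully home in the keeper with the disc-topped post behind it. The job was handed in at about 8 s with the gripper clear; I didn't re-image the four bystanders, but no move passed near them.

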